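Clear the pouring bench: sort cups, bottles and tongs

TASK

Clear the pouring bench after the session: stand the two used white cups in the grey wash tray, put the two brown bottles back in the plywood bottle crate, one to a cell, and lay the tongs flat in the long steel tray. Keep cups and bottles upright all the way, set the bottles down gently rather than dropping them, and leave the jug and the black flask where they stand.

Things in the scene. Friction and masses are not known exactly. Their poses are not given: they have to be found in the camera images.
- cup_a: One of two alike used pouring cups: open white plastic beaker, loose, empty, about 50 g, 65 mm tall, standing upright, round, outside diameter 47 mm at the foot and 52 mm at the rim, walls 3 mm, a small pouring lip at the rim's +x side. Origin: centre of the underside, z up. Grip it from above across its outside.
- cup_b: One of two alike used pouring cups: open white plastic beaker, loose, empty, about 50 g, 65 mm tall, standing upright, round, outside diameter 47 mm at the foot and 52 mm at the rim, walls 3 mm, a small pouring lip at the rim's +x side. Origin: centre of the underside, z up. Grip it from above across its outside.
- bottle_a: One of two alike closed brown chemical bottles with a paper label band, loose, about 130 to 210 g, 98 mm tall, standing upright: round body of 48 mm diameter up to 60 mm, shoulder from 60 to 73 mm narrowing to a short neck, black round cap of 28 mm diameter from 77 to 98 mm. Origin: centre of the underside, z up. Grip it from above across the cap.
- bottle_b: One of two alike closed brown chemical bottles with a paper label band, loose, about 130 to 210 g, 98 mm tall, standing upright: round body of 48 mm diameter up to 60 mm, shoulder from 60 to 73 mm narrowing to a short neck, black round cap of 28 mm diameter from 77 to 98 mm. Origin: centre of the underside, z up. Grip it from above across the cap.
- tongs: Steel print tongs, loose, stiff, about 45 g, lying on their side: 150 mm long along x, 18 mm high. Two strips joined at the -x end; outsides parallel and 23 mm apart from x = -38 to +30 mm, then spread to black rubber tips, 38 mm wide over all, at the +x end. Origin: middle of the length, on the underside, z up. Grip from above across the parallel middle, closing along y.
- wash_tray: Wash tray: grey plastic developing tray, fixed, with ribbed floor and a rolled rim, outside 150 mm (x) by 200 mm (y) by 35 mm high, walls 3 mm, floor that cups stand on 3 mm above the bench; ribs do not lift them. Open inside 144 by 194 mm: both cups stand side by side along y. Origin: centre of the underside, z up, y along the long side.
- bottle_crate: Bottle crate: low plywood box, fixed, outside 78 mm (x) by 222 mm (y) by 45 mm high, walls and dividers 6 mm, floor 6 mm thick; three equal empty cells in a row along y, each 66 by 66 mm inside, centred at y = -72, 0 and +72 mm. Any two cells may be used. Origin: centre of the underside of the whole crate, z up.
- tong_tray: Tong tray: long narrow shallow stainless-steel tray, fixed, empty, outside 90 mm (x) by 200 mm (y) by 20 mm high with a slightly thicker rim, walls and floor 3 mm, inside 84 by 194 mm. The tongs lie in it lengthwise, either way round. Origin: centre of the underside, z up, y along the long side.
- jug: Bystander: smoky clear plastic jug, loose, 135 mm tall, 100 mm across the rim, grey handle on its +y side reaching 91 mm from the axis. Origin: centre of the underside. Not to be moved.
- flask: Bystander: black cylindrical flask with a white band, loose, 68 mm diameter, 148 mm tall, standing upright. Origin: centre of the underside. Not to be moved.

How it is judged (in metres and radians):
At the end, for the whole second after the job is handed in: Both cups upright (within 0.12 rad) on the wash tray's floor; both bottles upright (within 0.12 rad) on the crate's floor, one to a cell; tongs flat (within 0.05 rad) on the tong tray's floor, centred within 40 mm each way; all released and at rest (x of cup_a in the frame of wash_tray between -0.065 and 0.065 m and y of cup_a in the frame of wash_tray between -0.09 and 0.09 m and z of cup_a in the frame of wash_tray between -0.004 and 0.015 m and angle between each of cup_a, cup_b, bottle_a, bottle_b's own z axis and vertical below 0.12 rad and linear speed of each of cup_a, cup_b, bottle_a, bottle_b, tongs below 0.02 m/s and angular speed of each of cup_a, cup_b, bottle_a, bottle_b, tongs below 0.3 rad/s and contact force between each of cup_a, cup_b, bottle_a, bottle_b, tongs and the fingers below 0.05 N and x of cup_b in the frame of wash_tray between -0.065 and 0.065 m and y of cup_b in the frame of wash_tray between -0.09 and 0.09 m and z of cup_b in the frame of wash_tray between -0.004 and 0.015 m and x of bottle_a in the frame of bottle_crate between -0.03 and 0.03 m and y of bottle_a in the frame of bottle_crate between -0.105 and 0.105 m and z of bottle_a in the frame of bottle_crate between -0.004 and 0.018 m and x of bottle_b in the frame of bottle_crate between -0.03 and 0.03 m and y of bottle_b in the frame of bottle_crate between -0.105 and 0.105 m and z of bottle_b in the frame of bottle_crate between -0.004 and 0.018 m and x of tongs in the frame of tong_tray between -0.04 and 0.04 m and y of tongs in the frame of tong_tray between -0.04 and 0.04 m and z of tongs in the frame of tong_tray between -0.004 and 0.01 m and angle between tongs's own z axis and vertical below 0.05 rad); the robot touches nothing.
It fails at once if a cup or a bottle is tipped by more than 0.6 rad (angle between any of cup_a, cup_b, bottle_a, bottle_b's own z axis and vertical above 0.6 rad).
It fails at once if a bottle is dropped into the crate (faster than 0.5 m/s in the last 20 mm above its floor) ((x of bottle_a in the frame of bottle_crate between -0.039 and 0.039 m and y of bottle_a in the frame of bottle_crate between -0.111 and 0.111 m and z of bottle_a in the frame of bottle_crate between -0.004 and 0.026 m and linear speed of bottle_a above 0.5 m/s) or (x of bottle_b in the frame of bottle_crate between -0.039 and 0.039 m and y of bottle_b in the frame of bottle_crate between -0.111 and 0.111 m and z of bottle_b in the frame of bottle_crate between -0.004 and 0.026 m and linear speed of bottle_b above 0.5 m/s)).
It fails at once if the jug or the flask is pushed more than 25 mm (distance of any of jug, flask from where it was at the start of the episode above 0.025 m).
It also fails if it takes over 136 s, if anything falls off the work surface, if the arm or the gripper's body presses on something with over 40 N, if the wrist force passes 120 N, or if a joint passes its speed limit or range.

ROBOT

A 6-joint arm with a two-finger parallel gripper is mounted at the origin on the work surface. World frame = base frame: x ahead of the robot, y to its left, z up, the work surface at z = 0. Lengths are in mm, angles in rad, forces in N, time in s.
With the tool pointing down it reaches from about 275 to 1000 mm from the base axis. Payload 8.4 kg.
Tool frame: the origin (TCP) lies midway between the tips of the shut fingers; the grasp point (between the pads) lies r.grasp_offset behind it (r.grasp_offset is the distance from the TCP to the grasp point, in mm); z points along the fingers, y is the direction in which the jaws open and shut (so a half turn about z gives the same grasp; the last joint's range is limited). The gripper opens to 85 mm and grips with 20 to 120 N. Pads are 22 mm wide; open, the fingers measure 114 mm over their backs; the gripper's body (76 mm by 85 mm) begins 54 mm behind the grasp point. The pads swing forward as they close: fully open they stand 13 mm farther back than shut.
Start: joints at [-1.3, 0.353, 1.633, -0, 1.155, -0.002], TCP at [168.391, -601.891, 231.281] pointing down, gripper open.
Joint ranges: [-2.63, 2.63], [-0.92, 2.1], [0.06, 2.66], [-1.3, 4.44], [0, 2.69], [-3.02, 3.02]. Speed limits (rad/s): [2.22, 2.22, 2.79, 3.14, 3.14, 3.14].

INTERFACE

Orientations are given as [roll, pitch, yaw] about the fixed x, y, z axes, in that order (R = Rz(yaw) Ry(pitch) Rx(roll)).
In Python, from rig import r gives the robot as it stands.
- The arm moves only by the tool jog_arm, never from a script. Its argument "series" is a list that holds one entry, the list of rows, each a list of 7 numbers: the shift along the tool's x, y, z in cm, then the turn, a rotation vector about the tool's x, y, z in degrees, then the finger opening in cm, from 0 to 8.54. A call has 1 to 5 rows; each row is the pose to reach, as a shift and turn from the pose commanded when the call began, along the tool's axes at that moment; what a row does not reach only later rows make up. A row lasts 1/8 s, in which the tool goes at most 62.5 mm and 10.7 degrees, less where a joint would pass 70% of its speed; a pose out of reach is approached as far as the arm can. A call with a gripper value outside its range is refused whole. The fingers move at their own pace and stop on an object; "newtons" is the grip in N (left out, the last holds). Time passes only in rows, so rows that repeat a pose let the fingers close. It gives the time, the measured TCP pose, the force and the opening at its end, in the units of the state.
- r.sense(): the state, without advancing time (a new reading comes with each control period).
- r.grab_frame(name): name is "scene" or "top" or "wrist"; returns the picture (384x512x3 uint8, red, green, blue); there is no depth.
- r.calibration(name): a dict with "mtx" (3x3 intrinsics, pixels), "dist" ([k1, k2, p1, p2, k3] as OpenCV has them; the pictures are not rectified), "origin" and "attitude" of the camera in the world; the wrist camera has in their place "T_tool_cam" (4x4, takes a point from camera to tool coordinates, whose origin is the TCP and whose axes are the flange's). Camera axes: x right, y down, z forward; pixel columns grow to the right and rows downward; lengths in mm; the calibration is good to about 2 mm. A picture is of the moment at which its call begins: read the wrist's pose just before it. calibration takes no time and is no camera call.
- r.sign_off(): hands the job in, once; it reports no verdict.
The state is a dict: "clock": time; "qpos": joint angles; "qvel": joint speeds; "joint_efforts": joint torques, N m; "eef_pos": TCP position; "tcp_rot": TCP orientation; "contact_force": force on the tool from outside, world axes, zero at the start; "wrist_torque": the same for the moment, N m; "opening": opening from 0.0 (shut) to 1.0 (fully open).
Only numpy, scipy, OpenCV 4.12 (cv2) and the standard library are available. Lean on these libraries where they do the work, as an engineer would, in place of code of your own. Each camera call takes 0.05 s, during which the arm holds its last target.

## Working session

There is one attempt and no reset: what is moved stays moved. The work goes in short steps, Python scripts to look and compute and a tool call to move; the robot and the scene stay as the last step left them, time stands still between calls to the robot, and variables do not carry over. Pictures are saved under pics/ and viewed, and the job is handed in when it is done.

Besides the shell and the picture viewer there is one more tool, called in YAML: its name, and indented under it one key for each argument. jog_arm: Moves the arm, as the interface text tells. Its arguments: {"type":"object","properties":{"series":{"type":"array","items":{"type":"array","items":{"type":"array","items":{"type":"number"}}}},"newtons":{"type":"number"}},"required":["series"]}

```bash
mkdir -p pics; ls; python3 - <<'E'
from rig import r
import cv2,numpy as np
print(r.sense(), r.grasp_offset)
for n in ("scene","top","wrist"):
    c=r.calibration(n); print(n,c)
    cv2.imwrite(f"pics/{n}0.png",r.grab_frame(n)[:,:,::-1])
E
```

```text
pics
{'clock': 0.0, 'qpos': array([-1.30041725e+00,  3.53654246e-01,  1.63411402e+00, -9.54768214e-06,
        1.15520584e+00, -2.39346754e-03]), 'qvel': array([-0.00146047,  0.00158221,  0.00132116, -0.00152847, -0.00119521,
       -0.00155535]), 'joint_efforts': array([-1.91179097e-03, -6.05264497e+01, -3.42070842e+01, -5.97716394e-05,
        9.57599783e-03, -7.33553122e-06]), 'eef_pos': array([ 168.2529885 , -601.44235953,  230.56648053]), 'tcp_rot': array([-3.14021118e+00,  5.42313778e-06,  2.72776404e-01]), 'contact_force': array([-0.00416185,  0.33427023,  0.18132045]), 'wrist_torque': array([-0.02089454, -0.03947581,  0.00063271]), 'opening': 0.9995067823570973} 18.700000000000003
scene {'mtx': array([[383.55329472,   0.        , 255.13815561],
       [  0.        , 383.55329472, 187.284781  ],
       [  0.        ,   0.        ,   1.        ]]), 'dist': array([-0.04438306,  0.        ,  0.        ,  0.        ,  0.        ]), 'origin': array([1339.50854251, -771.298168  ,  815.20381874]), 'attitude': array([-2.15660603,  0.00287901,  0.79952708])}
top {'mtx': array([[456.609
[... 247 characters left out ...]
,  -11.84799226, 1723.10906994]), 'attitude': array([-3.03594041,  0.01751393, -1.5886021 ])}
wrist {'mtx': array([[340.97959295,   0.        , 252.52059126],
       [  0.        , 340.97959295, 191.58155964],
       [  0.        ,   0.        ,   1.        ]]), 'dist': array([-0.04222508,  0.        ,  0.        ,  0.        ,  0.        ]), 'T_tool_cam': array([[-4.36867796e-05, -9.57668930e-01, -2.87871877e-01,
         7.41178821e+01],
       [ 9.99999735e-01,  1.67176194e-04, -7.07905951e-04,
        -4.74940208e-01],
       [ 7.26064860e-04, -2.87871832e-01,  9.57668670e-01,
        -1.43297120e+02],
       [ 0.00000000e+00,  0.00000000e+00,  0.00000000e+00,
         1.00000000e+00]])}
```

View pics/top0.png

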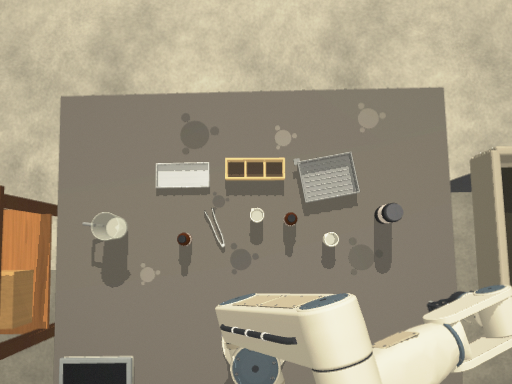

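View pics/scene0.png

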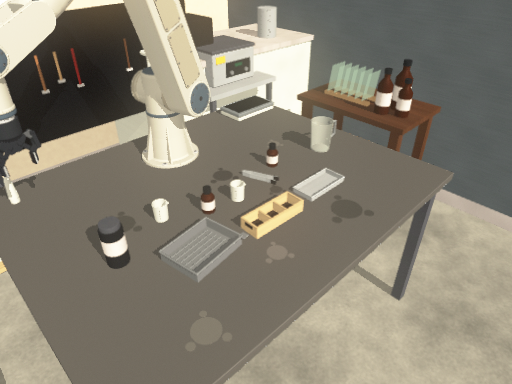

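View pics/wrist0.png

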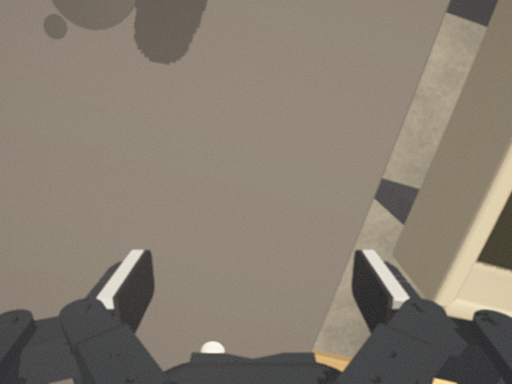

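The top view shows everything in one picture: tong tray (183,175), crate (255,168), wash tray (328,177), jug (110,226), tongs (215,229), cups (257,215) and (331,239), bottles (184,239) and (291,218), flask (390,212). The scene view confirms all of these are upright. Next I'll measure them.

```bash
cat > h.py <<'E'
import numpy as np,cv2
from scipy.spatial.transform import Rotation as R
from rig import r
def cam(n,s=None):
    c=r.calibration(n)
    if n=="wrist":
        s=s or r.sense(); T=c["T_tool_cam"]; Rt=R.from_euler('xyz',s["tcp_rot"]).as_matrix()
        return c["mtx"],c["dist"],Rt@T[:3,3]+s["eef_pos"],Rt@T[:3,:3]
    return c["mtx"],c["dist"],c["origin"],R.from_euler('xyz',c["attitude"]).as_matrix()
def ray(n,uv,z,s=None):
    K,d,o,A=cam(n,s)
    p=cv2.undistortPoints(np.array(uv,float).reshape(-1,1,2),K,d).reshape(-1,2)
    v=np.c_[p,np.ones(len(p))]@A.T
    return o+v*((z-o[2])/v[:,2])[:,None]
def proj(n,X,s=None):
    K,d,o,A=cam(n,s)
    return cv2.projectPoints(((np.array(X,float).reshape(-1,3)-o)@A),np.zeros(3),np.zeros(3),K,d)[0].reshape(-1,2)
E
python3 - <<'E'
from h import *
im=cv2.imread("pics/top0.png")
c=im[140:270,70:420]; cv2.imwrite("pics/topc.png",cv2.resize(c[:, :180],None,fx=4.4,fy=4.4,interpolation=cv2.INTER_CUBIC)); cv2.imwrite("pics/topd.png",cv2.resize(c[:,170:],None,fx=4.4,fy=4.4,interpolation=cv2.INTER_CUBIC))
for k,uv,z in [("jug",(110,226),0),("tongs",(215,229),10),("cupL",(257,215),65),("cupR",(331,239),65),("botL",(184,239),98),("botR",(291,218),98),("flask",(393,211),148),("tray",(183,175),10),("crate",(255,168),45),("wash",(328,177),30)]:
    print(k,ray("top",uv,z).round())
E
```

```text
jug [[431. 543.   0.]]
tongs [[412. 143.  10.]]
cupL [[458. -15.  65.]]
cupR [[ 366. -281.   65.]]
botL [[375. 246.  98.]]
botR [[ 442. -136.   98.]]
flask [[ 457. -484.  148.]]
tray [[619. 263.  10.]]
crate [[634. -11.  45.]]
wash [[ 597. -284.   30.]]
```

View pics/topc.png

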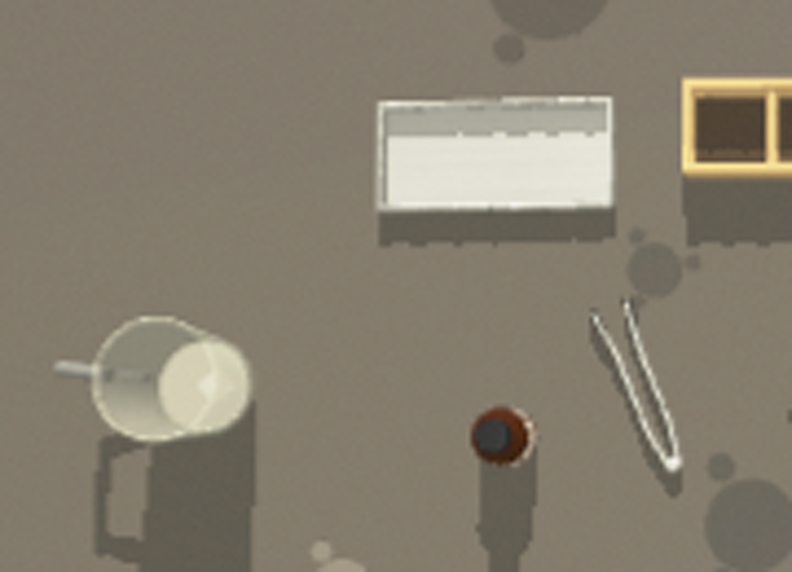

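View pics/topd.png

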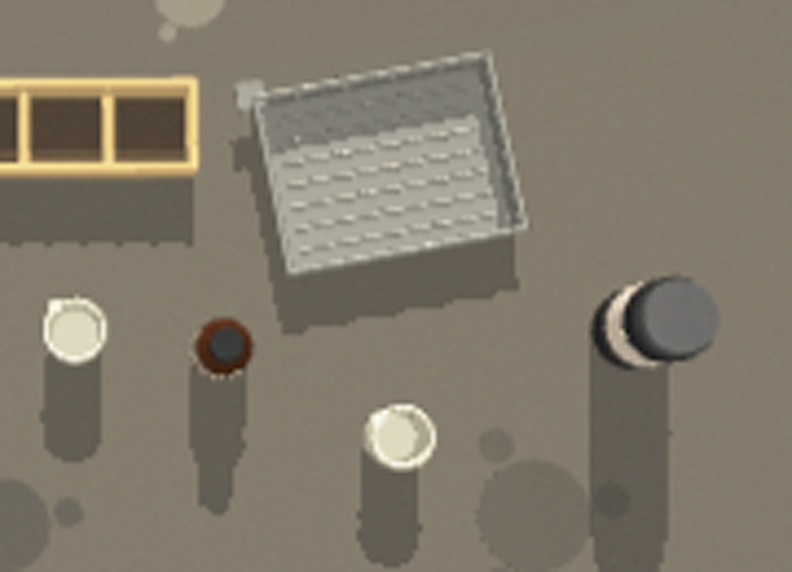

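```bash
python3 - <<'E'
from h import *
f=lambda P,o: [((x+.5)/4.4-.5+o,(y+.5)/4.4-.5+140) for x,y in P]
def show(k,P,o,z): 
    X=ray("top",f(P,o),z); print(k,X[:,:2].round(1).tolist()); return X
for k,P,o,z in [("cupL",[(75,330)],240,65),("cupR",[(401,437)],240,65),("botR",[(227,345)],240,98),("botL",[(493,436)],70,98),("flask",[(679,319)],240,148)]: show(k,P,o,z)
C=np.vstack([show("crL",[(682,78),(682,178)],70,45),show("crR",[(198,76),(197,176)],240,45)]);print(C.mean(0))
W=show("wash",[(256,98),(490,55),(525,225),(290,272)],240,35);print(W.mean(0),np.linalg.norm(np.diff(W,axis=0),axis=1))
T=show("tt",[(378,102),(612,97),(612,208),(378,210)],70,20);print(T.mean(0),np.linalg.norm(np.diff(T,axis=0),axis=1))
show("tongs",[(673,465),(597,318),(629,300)],70,18)
im=cv2.imread("pics/top0.png").astype(int)
for n,(u,v),rad,z,fn in [("cupL",(257,215),9,65,lambda c:c.min(2)>150),("cupR",(331,239),9,65,lambda c:c.min(2)>150),("botL",(182,239),8,98,lambda c:(abs(c[:,:,2]-c[:,:,0])<16)&(c.max(2)<80)),("botR",(291,218),8,98,lambda c:(abs(c[:,:,2]-c[:,:,0])<16)&(c.max(2)<80))]:
    c=im[v-rad-1:v+rad+2,u-rad-1:u+rad+2]; m=fn(c); y,x=np.nonzero(m); q=((x.min()+x.max())/2+u-rad-1,(y.min()+y.max())/2+v-rad-1); print(n,m.sum(),q,ray("top",[q],z).round(1))
# scene view check
g=cv2.imread("pics/scene0.png"); 
for p in [(458,-15,0),(366,-281,0),(375,246,0),(442,-136,0)]: print(p,proj("scene",[p,(p[0],p[1],65),(p[0],p[1],98)]).round(0).tolist())
cv2.imwrite("pics/sc.png",cv2.resize(g[130:290,90:350],None,fx=3,fy=3,interpolation=cv2.INTER_CUBIC))
E
```

```text
cupL [[459.1, -14.1]]
cupR [[366.1, -279.7]]
botR [[442.4, -136.7]]
botL [[376.1, 254.2]]
flask [[453.0, -486.9]]
crL [[677.0, 101.3], [591.3, 102.3]]
crR [[674.0, -122.6], [588.5, -119.5]]
[632.70024764  -9.60909882  45.        ]
wash [[655.9, -172.0], [688.9, -372.1], [542.6, -395.5], [506.7, -196.3]]
[ 598.54237999 -283.96283288   35.        ] [202.79549349 148.16480516 202.41864563]
tt [[666.6, 366.0], [666.6, 163.5], [570.3, 164.3], [572.6, 365.6]]
[619.0236679 264.8530091  20.       ] [202.44832109  96.39502278 201.26259659]
tongs [[350.5, 114.8], [476.3, 178.2], [491.1, 150.7]]
cupL 166 (np.float64(256.5), np.float64(215.0)) [[457.7 -13.5  65. ]]
cupR 150 (np.float64(330.5), np.float64(238.5)) [[ 367.7 -278.9   65. ]]
botL 47 (np.float64(181.5), np.float64(238.5)) [[376.8 254.8  98. ]]
botR 45 (np.float64(291.0), np.float64(218.0)) [[ 442.5 -136.    98. ]]
(458, -15, 0) [[236.0, 198.0], [236.0, 183.0], [235.0, 175.0]]
(366, -281, 0) [[161.0, 218.0], [158.0, 203.0], [157.0, 194.0]]
(375, 246, 0) [[269.0, 165.0], [270.0, 151.0], [270.0, 144.0]]
(442, -136, 0) [[208.0, 210.0], [206.0, 195.0], [206.0, 187.0]]
```

View pics/sc.png

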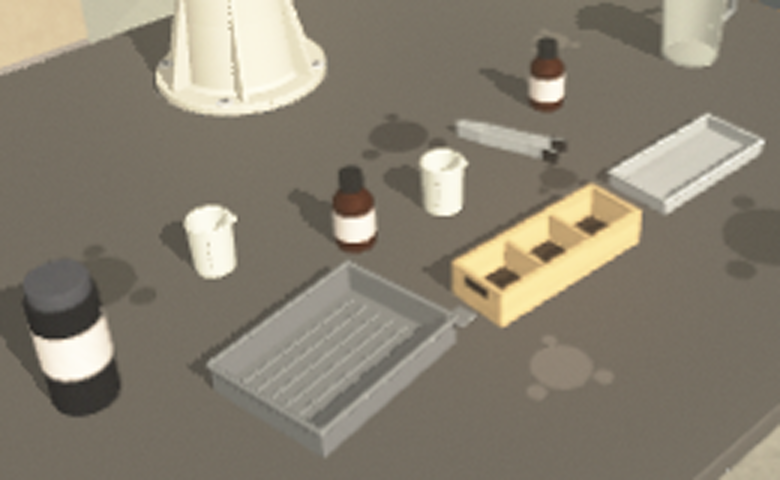

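```bash
cat >> h.py <<'E'
def go(x,y,z,yaw=None):
    s=r.sense(); A=R.from_euler('xyz',s["tcp_rot"]).as_matrix()
    # commanded orientation is straight down; use yaw only
    w=s["tcp_rot"][2]; A=R.from_euler('xyz',[np.pi,0,w]).as_matrix()
    d=A.T@(np.array([x,y,z])-s["eef_pos"])/10
    t=0 if yaw is None else np.degrees((w-yaw+np.pi)%(2*np.pi)-np.pi)
    print("at",s["eef_pos"].round(1),"yaw",round(w,3),"open",round(s["opening"],3),"t",round(s["clock"],2),"-> shift cm",d.round(2),"rotz deg",round(t,1), "rows",round(max(np.linalg.norm(d)/6.25,abs(t)/10.7),1))
E
python3 -c "
from h import *
go(367,-280,231)"
```

```text
at [ 168.3 -601.5  230.7] yaw 0.273 open 0.999 t 0.15 -> shift cm [ 27.8  -25.61  -0.03] rotz deg 0 rows 6.0
```

jog_arm:
  series:
    - [[27.8, -25.6, 0, 0, 0, 0, 8.5], [27.8, -25.6, 0, 0, 0, 0, 8.5], [27.8, -25.6, 0, 0, 0, 0, 8.5], [27.8, -25.6, 0, 0, 0, 0, 8.5], [27.8, -25.6, 0, 0, 0, 0, 8.5]]
  newtons: 25

```text
clock: 0.78
eef_pos: [333.4, -334.3, 231.3]
tcp_rot: [3.141, -0.0, 0.272]
contact_force: [1.0, -0.3, 0.1]
opening: 0.997
```

```bash
python3 -c "
from h import *
go(367,-280,160)"
```

```text
at [ 333.4 -334.3  231.3] yaw 0.272 open 0.997 t 0.78 -> shift cm [ 4.7  -4.33  7.13] rotz deg 0 rows 1.5
```

jog_arm:
  series:
    - [[4.7, -4.3, 0, 0, 0, 0, 8.5], [4.7, -4.3, 5, 0, 0, 0, 8.5], [4.7, -4.3, 5, 0, 0, 0, 8.5]]

```text
clock: 1.15
eef_pos: [364.8, -279.9, 179.0]
tcp_rot: [-3.137, 0.004, 0.275]
contact_force: [-0.3, 0.3, -0.2]
opening: 0.992
```

```bash
python3 - <<'E'
from h import *
go(367,-280,60)
cv2.imwrite("pics/w1.png",r.grab_frame("wrist")[:,:,::-1])
print(proj("wrist",[(367,-280,65),(367,-280,0)]))
E
```

```text
at [ 364.8 -279.9  179. ] yaw 0.275 open 0.992 t 1.15 -> shift cm [ 0.21  0.07 11.9 ] rotz deg 0 rows 1.9
[[252.70542958 184.59777326]
 [252.90094094 166.49610798]]
```

View pics/w1.png

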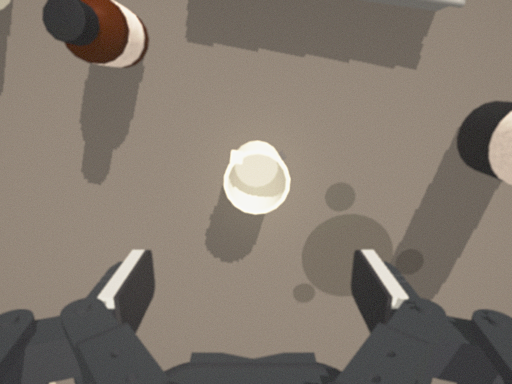

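The wrist picture has the cup's rim centred at about (257,180), with the lip at (236,156), off the jaw axis. The predicted position was (253,185), so they agree within about 4 mm.

```bash
python3 - <<'E'
from h import *
print(ray("wrist",[(257,180)],65), ray("wrist",[(68,20)],98))
go(368.5,-281,28)
E
```

```text
[[ 371.52260669 -282.23288983   65.        ]] [[ 446.42422257 -139.95546363   98.        ]]
at [ 365.5 -281.3  180.7] yaw 0.273 open 0.995 t 1.2 -> shift cm [ 0.29  0.05 15.27] rotz deg 0 rows 2.4
```

jog_arm:
  series:
    - [[0.4, 0, 5, 0, 0, 0, 8.5], [0.4, 0, 10, 0, 0, 0, 8.5], [0.4, 0, 15.2, 0, 0, 0, 8.5], [0.4, 0, 15.2, 0, 0, 0, 8.5], [0.4, 0, 15.2, 0, 0, 0, 4.0]]

```text
clock: 1.82
eef_pos: [371.2, -282.4, 31.2]
tcp_rot: [3.14, -0.001, 0.272]
contact_force: [0.4, -0.9, 0.1]
opening: 0.81
```

jog_arm:
  series:
    - [[0, 0, 0, 0, 0, 0, 4.0], [0, 0, 0, 0, 0, 0, 4.0], [0, 0, 0, 0, 0, 0, 4.0], [0, 0, 0, 0, 0, 0, 4.0], [0, 0, 0, 0, 0, 0, 4.0]]

```text
clock: 2.45
eef_pos: [371.7, -282.1, 31.8]
tcp_rot: [3.138, -0.003, 0.273]
contact_force: [-1.1, 1.5, 8.7]
opening: 0.604
```

```bash
python3 - <<'E'
from h import *
go(606,-330,120)
cv2.imwrite("pics/w2.png",r.grab_frame("wrist")[:,:,::-1])
E
```

```text
at [ 371.7 -282.1   31.8] yaw 0.273 open 0.604 t 2.45 -> shift cm [21.27 10.92 -8.82] rotz deg 0 rows 4.1
```

View pics/w2.png

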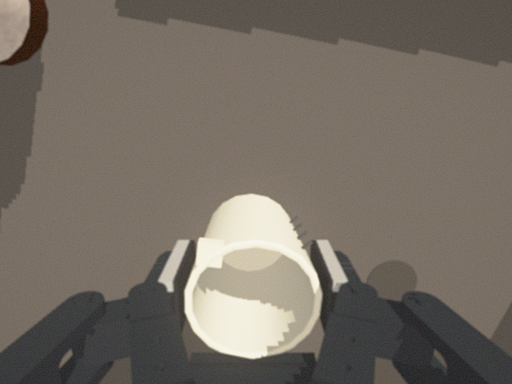

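The fingers stopped at 51 mm, so the cup is held, with its rim centred between the pads at about (253,298). Next is the lift and carry.

jog_arm:
  series:
    - [[0, 0, -3, 0, 0, 0, 4.0], [0, 0, -9, 0, 0, 0, 4.0], [5, 2.5, -9, 0, 0, 0, 4.0], [10, 5, -9, 0, 0, 0, 4.0], [15.5, 8, -9, 0, 0, 0, 4.0]]

```text
clock: 3.12
eef_pos: [543.1, -316.8, 122.4]
tcp_rot: [3.139, -0.003, 0.273]
contact_force: [0.8, -0.4, -0.9]
opening: 0.605
```

jog_arm:
  series:
    - [[4.5, 2.3, 0, 0, 0, 0, 4.0], [5.8, 2.9, 0, 0, 0, 0, 4.0], [5.8, 2.9, 0, 0, 0, 0, 4.0]]

```text
clock: 3.5
eef_pos: [604.8, -328.4, 120.3]
tcp_rot: [3.141, -0.001, 0.273]
contact_force: [-1.0, 0.1, -0.6]
opening: 0.604
```

```bash
python3 - <<'E'
from h import *
go(606,-330,34)
cv2.imwrite("pics/w3.png",r.grab_frame("wrist")[:,:,::-1])
cv2.imwrite("pics/t3.png",cv2.resize(r.grab_frame("top")[140:270,230:410,::-1],None,fx=4.4,fy=4.4))
E
```

```text
at [ 604.8 -328.4  120.3] yaw 0.273 open 0.604 t 3.5 -> shift cm [0.08 0.18 8.63] rotz deg 0 rows 1.4
```

View pics/w3.png

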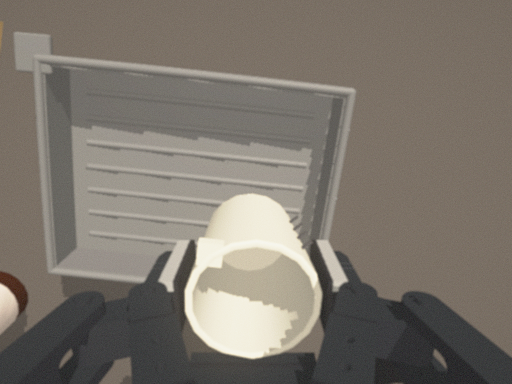

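View pics/t3.png

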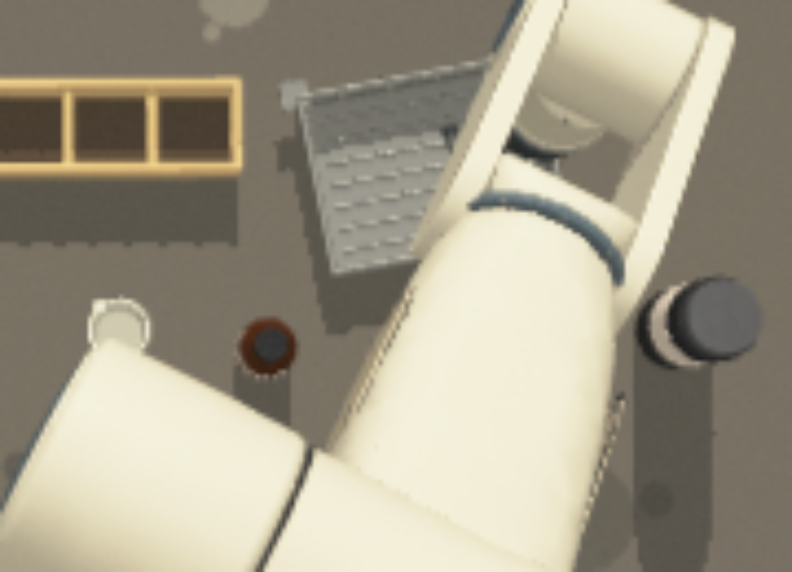

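The wrist view shows the tray rim corners at (38,60), (353,93) and (50,272). I'll check the tray pose from these.

```bash
python3 - <<'E'
from h import *
W=ray("wrist",[(36,57),(353,91),(48,273)],35);print(W.round(1))
x,y=(W[1]+W[2])[:2]/2; print("centre",x,y)
v=W[0]-W[1];print(np.linalg.norm(v),np.arctan2(-v[0],v[1]), np.linalg.norm(W[0]-W[2]))
go(606,-330,34)
E
```

```text
[[ 657.4 -168.7   35. ]
 [ 691.  -370.3   35. ]
 [ 502.9 -192.3   35. ]]
centre 596.9712690353387 -281.2839649090539
204.3845831700104 0.16522433234272907 156.293869210641
at [ 603.1 -328.2  119.8] yaw 0.273 open 0.604 t 3.6 -> shift cm [0.23 0.25 8.58] rotz deg 0 rows 1.4
```

The tray pose agrees with the top view to within 3 mm. I'll lower the cup and release it.

jog_arm:
  series:
    - [[0, 0.1, 4, 0, 0, 0, 4.0], [0, 0.1, 7, 0, 0, 0, 4.0], [0, 0.1, 8, 0, 0, 0, 4.0], [0, 0.1, 8.6, 0, 0, 0, 4.0], [0, 0.1, 8.6, 0, 0, 0, 4.0]]

```text
clock: 4.22
eef_pos: [605.2, -329.7, 34.9]
tcp_rot: [3.141, -0.001, 0.273]
contact_force: [0.2, 0.1, -0.0]
opening: 0.604
```

jog_arm:
  series:
    - [[0, 0, 0, 0, 0, 0, 6.5], [0, 0, 0, 0, 0, 0, 6.5], [0, 0, -4, 0, 0, 0, 6.5], [0, 0, -10, 0, 0, 0, 6.5], [0, 0, -14, 0, 0, 0, 6.5]]

```text
clock: 4.85
eef_pos: [605.6, -329.9, 176.4]
tcp_rot: [3.14, -0.002, 0.273]
contact_force: [0.4, -0.2, 0.5]
opening: 0.761
```

```bash
python3 - <<'E'
from h import *
go(444,-138,200)
cv2.imwrite("pics/w4.png",r.grab_frame("wrist")[:,:,::-1])
E
```

```text
at [ 605.6 -329.9  176.4] yaw 0.273 open 0.761 t 4.85 -> shift cm [-10.39 -22.84  -2.36] rotz deg 0 rows 4.0
```

View pics/w4.png

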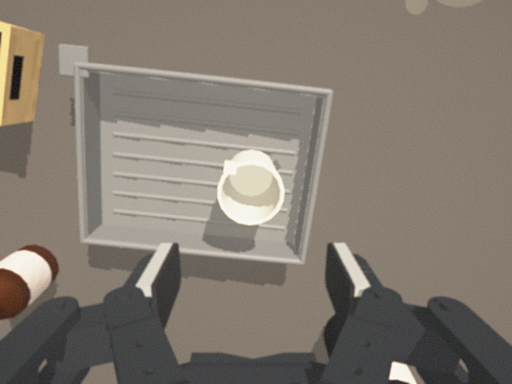

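The cup stands upright in the tray with its rim at (251,192). Next is bottle R.

jog_arm:
  series:
    - [[-10.4, -22.8, -2.4, 0, 0, 0, 6.5], [-10.4, -22.8, -2.4, 0, 0, 0, 6.5], [-10.4, -22.8, -2.4, 0, 0, 0, 6.5], [-10.4, -22.8, -2.4, 0, 0, 0, 6.5], [-10.4, -22.8, -2.4, 0, 0, 0, 6.5]]

```text
clock: 5.52
eef_pos: [440.3, -135.5, 197.5]
tcp_rot: [-3.141, 0.001, 0.275]
contact_force: [1.1, 0.1, 0.7]
opening: 0.761
```

```bash
python3 - <<'E'
from h import *
go(444,-138,69)
print(proj("wrist",[(444,-138,98)]))
cv2.imwrite("pics/w5.png",r.grab_frame("wrist")[:,:,::-1])
E
```

```text
at [ 440.3 -135.5  197.5] yaw 0.275 open 0.761 t 5.53 -> shift cm [ 0.28  0.34 12.85] rotz deg 0 rows 2.1
[[258.14380103 189.28431122]]
```

View pics/w5.png

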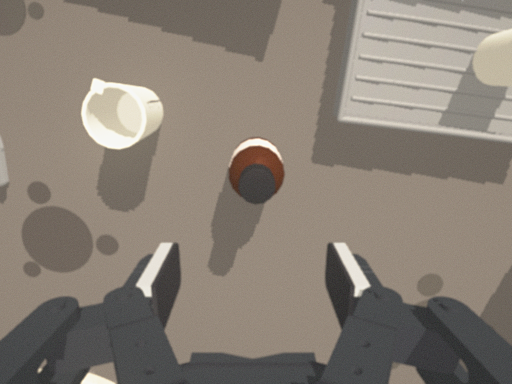

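The cap's top is at (257,184), against a prediction of (258,189).

```bash
python3 - <<'E'
from h import *
print(ray("wrist",[(257,184)],98),ray("wrist",[(113,115)],65))
go(444,-138,71)
E
```

```text
[[ 449.82776657 -137.52112769   98.        ]] [[465.0538625  -13.92939301  65.        ]]
at [ 442.4 -136.8  197.8] yaw 0.274 open 0.761 t 5.58 -> shift cm [ 0.12  0.16 12.68] rotz deg 0 rows 2.0
```

```bash
python3 - <<'E'
from h import *
s=r.sense(); s["eef_pos"]=np.array([371,-281.5,30.]);s["tcp_rot"]=np.array([np.pi,0,.273])
print(ray("wrist",[(253,298)],65,s))
s["eef_pos"]=np.array([605.5,-329.7,176.]) # w4
print(ray("wrist",[(251,192)],68,s))
print(r.sense()["eef_pos"])
E
```

```text
[[ 371.58187979 -280.9444584    65.        ]]
[[ 603.31576514 -328.41237247   68.        ]]
[ 442.38231711 -136.79546907  197.82750459]
```

```bash
python3 - <<'E'
from h import *
go(447,-138,71)
E
```

```text
at [ 442.4 -136.8  197.8] yaw 0.274 open 0.761 t 5.58 -> shift cm [ 0.41  0.24 12.68] rotz deg 0 rows 2.0
```

jog_arm:
  series:
    - [[0.4, 0.2, 3, 0, 0, 0, 6.5], [0.4, 0.2, 8, 0, 0, 0, 6.5], [0.4, 0.2, 12.6, 0, 0, 0, 6.5], [0.4, 0.2, 12.6, 0, 0, 0, 6.5], [0.4, 0.2, 12.6, 0, 0, 0, 1.5]]
  newtons: 40

```text
clock: 6.2
eef_pos: [449.0, -139.5, 72.3]
tcp_rot: [3.141, -0.001, 0.272]
contact_force: [-0.5, 0.6, -0.7]
opening: 0.567
```

jog_arm:
  series:
    - [[0, 0, 0, 0, 0, 0, 1.5], [0, 0, 0, 0, 0, 0, 1.5], [0, 0, 0, 0, 0, 0, 1.5], [0, 0, 0, 0, 0, 0, 1.5], [0, 0, 0, 0, 0, 0, 1.5]]

```text
clock: 6.82
eef_pos: [449.1, -139.1, 73.0]
tcp_rot: [3.14, -0.003, 0.273]
contact_force: [-1.2, 1.5, 6.4]
opening: 0.313
```

```bash
python3 - <<'E'
from h import *
go(634,-82,160)
cv2.imwrite("pics/w6.png",r.grab_frame("wrist")[:,:,::-1])
E
```

```text
at [ 449.1 -139.1   73. ] yaw 0.273 open 0.313 t 6.83 -> shift cm [19.34 -0.51 -8.7 ] rotz deg 0 rows 3.4
```

View pics/w6.png

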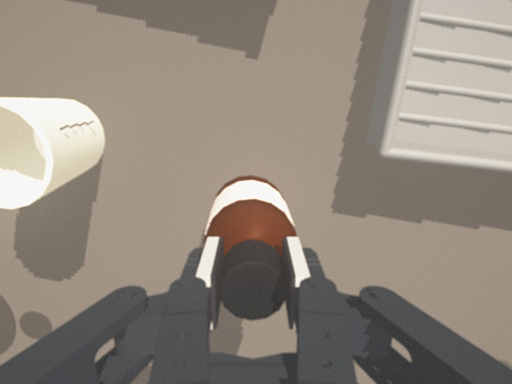

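The cap is held in the middle of the pads at (252,278). Next is the lift and carry to the crate.

jog_arm:
  series:
    - [[0, 0, -3, 0, 0, 0, 1.5], [0, 0, -9, 0, 0, 0, 1.5], [5, 0, -10, 0, 0, 0, 1.5], [10, -0.3, -10, 0, 0, 0, 1.5], [15, -0.5, -10, 0, 0, 0, 1.5]]

```text
clock: 7.5
eef_pos: [592.5, -93.0, 173.0]
tcp_rot: [3.14, -0.002, 0.273]
contact_force: [0.1, -0.4, -2.4]
opening: 0.311
```

jog_arm:
  series:
    - [[3.5, 0, 0, 0, 0, 0, 1.5], [4.4, 0, 0, 0, 0, 0, 1.5], [4.4, 0, 0, 0, 0, 0, 1.5]]

```text
clock: 7.88
eef_pos: [632.8, -81.6, 171.5]
tcp_rot: [3.142, 0.0, 0.273]
contact_force: [-0.0, -0.9, -2.5]
opening: 0.317
```

```bash
python3 - <<'E'
from h import *
cv2.imwrite("pics/w7.png",r.grab_frame("wrist")[:,:,::-1])
go(634,-82,160)
E
```

```text
at [632.1 -81.9 171.4] yaw 0.273 open 0.314 t 7.92 -> shift cm [0.18 0.06 1.14] rotz deg 0 rows 0.2
```

View pics/w7.png

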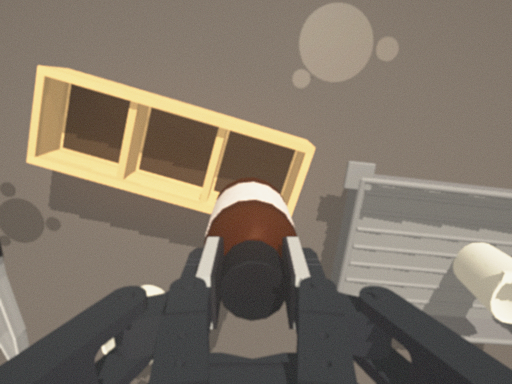

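In the wrist view the crate's outer corners are at (40,66), (315,148) and (27,163), and the cells are clear.

```bash
python3 - <<'E'
from h import *
W=ray("wrist",[(39,66),(315,147),(27,163)],45);print(W.round(1))
print("centre",(W[1]+W[2])[:2]/2); v=W[0]-W[1];print(np.linalg.norm(v),np.linalg.norm(W[0]-W[2]),np.arctan2(-v[0],v[1]))
s=r.sense();print(s["eef_pos"])
# bottle foot estimate? project foot circle front/back
print(proj("wrist",[(634,-82,45)]))
E
```

```text
[[ 677.4  100.    45. ]
 [ 674.3 -121.    45. ]
 [ 598.8  102.    45. ]]
centre [636.52863731  -9.52888653]
220.98874592552855 78.59604704715629 -0.014054962727262364
[632.13683656 -81.86143585 171.39738289]
[[254.1411802  181.26292772]]
```

The measured crate size, 221 x 78.6 mm, matches the given one, with its centre at (636.5,-9.5). I'll lower the bottle slowly.

jog_arm:
  series:
    - [[0.3, 0.1, 2, 0, 0, 0, 1.5], [0.3, 0.1, 4, 0, 0, 0, 1.5], [0.3, 0.1, 6, 0, 0, 0, 1.5], [0.3, 0.1, 7.5, 0, 0, 0, 1.5], [0.3, 0.1, 8.5, 0, 0, 0, 1.5]]

```text
clock: 8.55
eef_pos: [635.8, -81.8, 84.8]
tcp_rot: [-3.141, 0.001, 0.273]
contact_force: [0.2, -0.8, -1.9]
opening: 0.315
```

jog_arm:
  series:
    - [[0, 0, 0.4, 0, 0, 0, 1.5], [0, 0, 0.8, 0, 0, 0, 1.5], [0, 0, 0.9, 0, 0, 0, 1.5], [0, 0, 0.9, 0, 0, 0, 1.5]]

```text
clock: 9.05
eef_pos: [637.3, -81.7, 79.0]
tcp_rot: [3.141, -0.002, 0.273]
contact_force: [-1.6, 1.1, 7.2]
opening: 0.312
```

Contact with the floor shows 7 N. Releasing.

jog_arm:
  series:
    - [[0, 0, 0, 0, 0, 0, 5], [0, 0, 0, 0, 0, 0, 5], [0, 0, -4, 0, 0, 0, 5], [0, 0, -8, 0, 0, 0, 6.5], [0, 0, -12, 0, 0, 0, 6.5]]

```text
clock: 9.68
eef_pos: [636.3, -81.9, 198.5]
tcp_rot: [3.142, -0.0, 0.273]
contact_force: [0.5, -0.2, -0.6]
opening: 0.758
```

```bash
python3 - <<'E'
from h import *
cv2.imwrite("pics/w8.png",r.grab_frame("wrist")[:,:,::-1])
go(463,-14,190)
E
```

```text
at [639.  -82.2 204.3] yaw 0.273 open 0.757 t 9.72 -> shift cm [-15.11 -11.31   1.43] rotz deg 0 rows 3.0
```

View pics/w8.png

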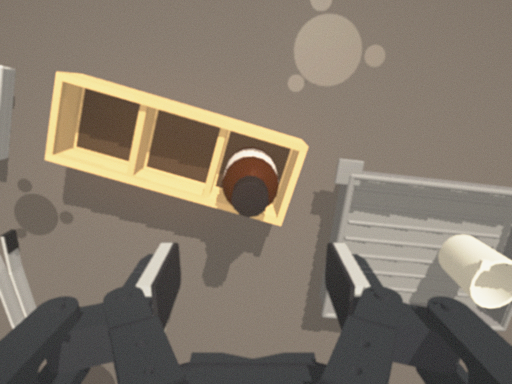

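The bottle stands in the right-hand cell, with its cap at (250,195). Next is cup L.

jog_arm:
  series:
    - [[-15.1, -11.3, 1.4, 0, 0, 0, 8.5], [-15.1, -11.3, 1.4, 0, 0, 0, 8.5], [-15.1, -11.3, 1.4, 0, 0, 0, 8.5], [-15.1, -11.3, 1.4, 0, 0, 0, 8.5], [-15.1, -11.3, 1.4, 0, 0, 0, 8.5]]
  newtons: 25

```text
clock: 10.35
eef_pos: [461.4, -13.7, 183.9]
tcp_rot: [3.141, -0.002, 0.273]
contact_force: [-0.5, -0.9, -0.1]
opening: 0.997
```

```bash
python3 - <<'E'
from h import *
cv2.imwrite("pics/w9.png",r.grab_frame("wrist")[:,:,::-1])
print(proj("wrist",[(463,-14,65)]))
go(463,-14,30)
E
```

```text
[[253.71647738 185.13185857]]
at [462.  -13.9 183.9] yaw 0.273 open 0.999 t 10.4 -> shift cm [ 0.09  0.04 15.39] rotz deg 0 rows 2.5
```

View pics/w9.png

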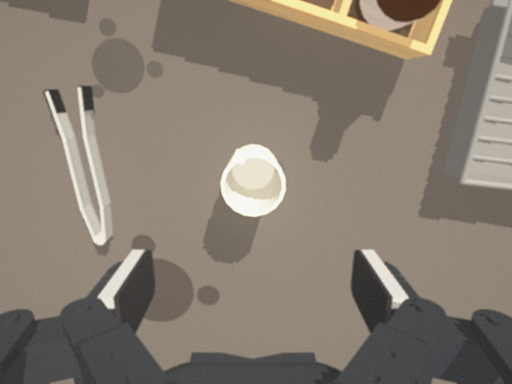

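The rim centre is at (253,182), which matches. I'll also measure the tongs here: joint end at (101,241), tips at (54,91) and (86,88).

```bash
python3 - <<'E'
from h import *
X=ray("wrist",[(101,241),(54,91),(86,88)],17);print(X.round(1))
t=(X[1]+X[2])/2;v=t-X[0];print("mid",(t+X[0])/2,np.linalg.norm(v),np.arctan2(v[1],v[0]))
E
```

```text
[[353.1 114.   17. ]
 [486.  176.5  17. ]
 [496.  148.8  17. ]]
mid [422.04942578 138.32099752  17.        ] 146.3318978841546 0.33937129459478055
```

jog_arm:
  series:
    - [[0.2, 0, 5, 0, 0, 0, 8.5], [0.2, 0, 10, 0, 0, 0, 8.5], [0.2, 0, 15.4, 0, 0, 0, 8.5], [0.2, 0, 15.4, 0, 0, 0, 8.5], [0.2, 0, 15.4, 0, 0, 0, 4.0]]

```text
clock: 11.02
eef_pos: [464.0, -13.4, 30.4]
tcp_rot: [3.141, -0.001, 0.272]
contact_force: [0.0, 0.1, 0.4]
opening: 0.811
```

jog_arm:
  series:
    - [[0, 0, 0, 0, 0, 0, 4.0], [0, 0, 0, 0, 0, 0, 4.0], [0, 0, 0, 0, 0, 0, 4.0], [0, 0, 0, 0, 0, 0, 4.0], [0, 0, 0, 0, 0, 0, 4.0]]

```text
clock: 11.65
eef_pos: [464.5, -13.3, 31.6]
tcp_rot: [3.14, -0.005, 0.273]
contact_force: [-0.4, 0.3, 6.9]
opening: 0.589
```

```bash
python3 - <<'E'
from h import *
go(590,-236,130)
E
```

```text
at [464.5 -13.3  31.6] yaw 0.273 open 0.589 t 11.65 -> shift cm [ 6.08 24.83 -9.84] rotz deg 0 rows 4.4
```

jog_arm:
  series:
    - [[0, 0, -4, 0, 0, 0, 4.0], [0, 0, -10, 0, 0, 0, 4.0], [1.4, 6, -10, 0, 0, 0, 4.0], [2.8, 12, -10, 0, 0, 0, 4.0], [4.2, 18, -10, 0, 0, 0, 4.0]]

```text
clock: 12.28
eef_pos: [552.9, -177.1, 131.9]
tcp_rot: [3.139, -0.003, 0.273]
contact_force: [1.3, 1.4, -1.3]
opening: 0.593
```

jog_arm:
  series:
    - [[1.6, 5.5, 0, 0, 0, 0, 4.0], [1.9, 6.8, 0, 0, 0, 0, 4.0], [1.9, 6.8, 0, 0, 0, 0, 4.0]]

```text
clock: 12.65
eef_pos: [587.9, -235.8, 130.2]
tcp_rot: [3.141, -0.001, 0.272]
contact_force: [0.1, 0.1, -1.3]
opening: 0.588
```

```bash
python3 - <<'E'
from h import *
cv2.imwrite("pics/w10.png",r.grab_frame("wrist")[:,:,::-1])
go(590,-236,34)
E
```

```text
at [ 587.3 -234.8  129.9] yaw 0.272 open 0.589 t 12.7 -> shift cm [0.23 0.19 9.59] rotz deg 0 rows 1.5
```

View pics/w10.png

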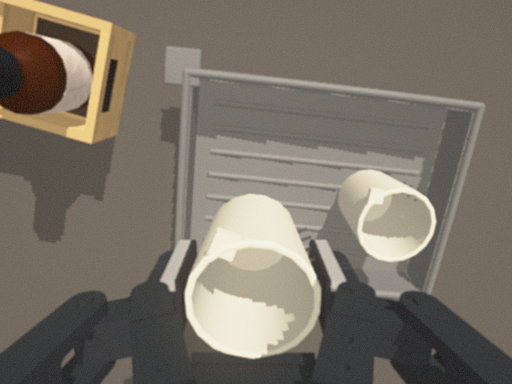

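Both cups fit: the one standing has its rim at (397,225), and the held one is over the tray's left half. Lowering.

jog_arm:
  series:
    - [[0.2, 0.2, 4, 0, 0, 0, 4.0], [0.2, 0.2, 7.5, 0, 0, 0, 4.0], [0.2, 0.2, 9, 0, 0, 0, 4.0], [0.2, 0.2, 9.6, 0, 0, 0, 4.0], [0.2, 0.2, 9.6, 0, 0, 0, 4.0]]

```text
clock: 13.32
eef_pos: [590.9, -236.4, 34.7]
tcp_rot: [3.141, -0.001, 0.273]
contact_force: [0.8, -0.2, -0.2]
opening: 0.595
```

jog_arm:
  series:
    - [[0, 0, 0, 0, 0, 0, 6.3], [0, 0, 0, 0, 0, 0, 6.3], [0, 0, -4, 0, 0, 0, 6.3], [0, 0, -10, 0, 0, 0, 6.3], [0, 0, -14, 0, 0, 0, 6.3]]

```text
clock: 13.95
eef_pos: [591.1, -237.2, 176.3]
tcp_rot: [3.14, -0.002, 0.273]
contact_force: [0.6, 0.7, -0.4]
opening: 0.736
```

```bash
python3 - <<'E'
from h import *
cv2.imwrite("pics/w11.png",r.grab_frame("wrist")[:,:,::-1])
go(419,137.5,180,0.345)
E
```

```text
at [ 593.4 -238.1  181.4] yaw 0.273 open 0.739 t 14.0 -> shift cm [ -6.68 -40.87   0.14] rotz deg -4.1 rows 6.6
```

View pics/w11.png

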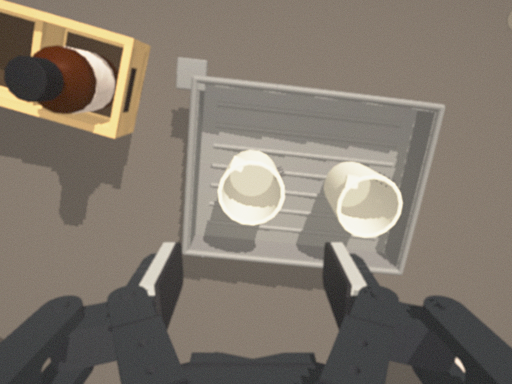

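Both cups stand in the tray, with rims at (251,187) and (367,205). Next are the tongs.

jog_arm:
  series:
    - [[-6.7, -40.9, 0, 0, 0, -4, 5], [-6.7, -40.9, 0, 0, 0, -4, 5], [-6.7, -40.9, 0, 0, 0, -4, 5], [-6.7, -40.9, 0, 0, 0, -4, 5], [-6.7, -40.9, 0, 0, 0, -4, 5]]

```text
clock: 14.62
eef_pos: [457.8, 47.9, 173.5]
tcp_rot: [3.141, -0.001, 0.342]
contact_force: [0.9, 0.5, 0.3]
opening: 0.585
```

```bash
python3 - <<'E'
from h import *
go(419,137.5,130,0.345)
E
```

```text
at [457.8  47.9 173.5] yaw 0.342 open 0.585 t 14.62 -> shift cm [-0.65 -9.74  4.35] rotz deg -0.2 rows 1.7
```

jog_arm:
  series:
    - [[-0.6, -5, 1, 0, 0, -0.2, 5], [-0.6, -9.7, 4.3, 0, 0, -0.2, 5], [-0.6, -9.7, 4.3, 0, 0, -0.2, 5], [-0.6, -9.7, 4.3, 0, 0, -0.2, 5]]

```text
clock: 15.12
eef_pos: [420.8, 135.8, 130.6]
tcp_rot: [3.141, -0.0, 0.347]
contact_force: [-0.5, -0.3, 0.2]
opening: 0.585
```

```bash
python3 - <<'E'
from h import *
cv2.imwrite("pics/w12.png",r.grab_frame("wrist")[:,:,::-1])
go(419,137.5,5,0.345)
E
```

```text
at [421.2 135.4 130.8] yaw 0.346 open 0.582 t 15.18 -> shift cm [-0.14 -0.27 12.58] rotz deg 0.1 rows 2.0
```

View pics/w12.png

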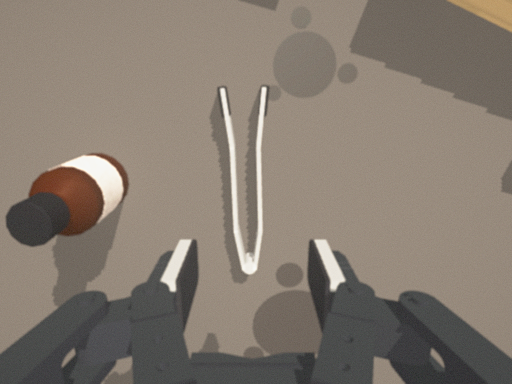

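The tongs lie straight in the view: joint end (249,268), tips (223,88) and (265,87), parallel sides at x=235 and 259. Bottle L's cap is at (33,220).

```bash
python3 - <<'E'
from h import *
X=ray("wrist",[(249,271),(223,87),(265,86),(234,190),(261,190)],18);print(X.round(1))
t=(X[1]+X[2])/2;v=t-X[0];m=(t+X[0])/2;a=np.arctan2(v[1],v[0]);print("mid",m,np.linalg.norm(v),a)
g=m[:2]-4*np.array([np.cos(a),np.sin(a)]);print(g)
print(ray("wrist",[(33,218)],98))
go(g[0],g[1],5,a)
E
```

```text
[[351.5 114.1  18. ]
 [485.3 181.8  18. ]
 [496.2 153.5  18. ]
 [414.8 149.1  18. ]
 [421.9 129.2  18. ]]
mid [421.15001421 140.87669575  18.        ] 149.17076723511155 0.36719441745346837
[417.41666134 139.44070259]
[[384.48785425 254.14377293  98.        ]]
at [421.2 135.4 130.8] yaw 0.346 open 0.582 t 15.18 -> shift cm [-0.22 -0.51 12.58] rotz deg -1.2 rows 2.0
```

jog_arm:
  series:
    - [[-0.2, -0.4, 5, 0, 0, -1.2, 5], [-0.2, -0.4, 10, 0, 0, -1.2, 5], [-0.2, -0.4, 12.5, 0, 0, -1.2, 5], [-0.2, -0.4, 12.5, 0, 0, -1.2, 5], [-0.2, -0.4, 12.5, 0, 0, -1.2, 1.2]]
  newtons: 25

```text
clock: 15.8
eef_pos: [418.5, 138.6, 6.4]
tcp_rot: [3.141, -0.002, 0.366]
contact_force: [0.5, -0.4, 1.2]
opening: 0.391
```

jog_arm:
  series:
    - [[0, 0, 0, 0, 0, 0, 1.2], [0, 0, 0, 0, 0, 0, 1.2], [0, 0, 0, 0, 0, 0, 1.2], [0, 0, 0, 0, 0, 0, 1.2]]

```text
clock: 16.3
eef_pos: [418.6, 139.0, 6.7]
tcp_rot: [3.141, -0.003, 0.367]
contact_force: [0.7, -5.1, 7.8]
opening: 0.26
```

```bash
python3 - <<'E'
from h import *
cv2.imwrite("pics/w13.png",r.grab_frame("wrist")[:,:,::-1])
go(621,264,105,np.pi/2)
E
```

```text
at [418.6 139.    6.7] yaw 0.367 open 0.258 t 16.35 -> shift cm [23.38 -4.4  -9.83] rotz deg -69.0 rows 6.4
```

View pics/w13.png

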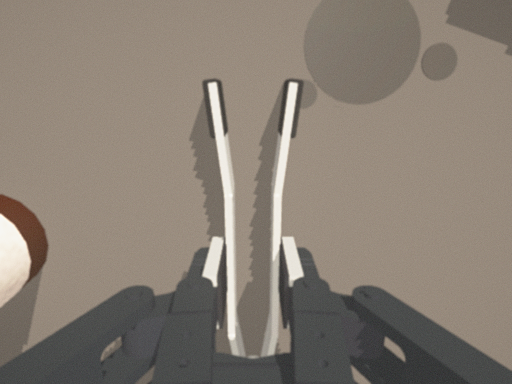

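The tongs are held between the pads at 22 mm. I'll lift them, then turn and carry.

jog_arm:
  series:
    - [[0, 0, -5, 0, 0, 0, 1.2], [0, 0, -11, 0, 0, 0, 1.2], [6, -1.1, -11, 0, 0, -10, 1.2], [12, -2.2, -11, 0, 0, -20, 1.2], [18, -3.3, -11, 0, 0, -30, 1.2]]

```text
clock: 16.98
eef_pos: [575.4, 235.5, 117.3]
tcp_rot: [3.14, -0.003, 0.896]
contact_force: [-0.1, 0.8, -0.1]
opening: 0.26
```

```bash
python3 - <<'E'
from h import *
go(621,264,115,np.pi/2)
E
```

```text
at [575.4 235.5 117.3] yaw 0.896 open 0.26 t 16.98 -> shift cm [5.08 1.79 0.23] rotz deg -38.6 rows 3.6
```

jog_arm:
  series:
    - [[2.5, 0.9, 0, 0, 0, -10, 1.2], [5.1, 1.8, 0, 0, 0, -20, 1.2], [5.1, 1.8, 0, 0, 0, -30, 1.2], [5.1, 1.8, 0, 0, 0, -38.6, 1.2], [5.1, 1.8, 0, 0, 0, -38.6, 1.2]]

```text
clock: 17.6
eef_pos: [619.5, 262.7, 116.1]
tcp_rot: [3.141, -0.0, 1.563]
contact_force: [-0.3, 0.8, 0.3]
opening: 0.259
```

```bash
python3 - <<'E'
from h import *
cv2.imwrite("pics/w14.png",r.grab_frame("wrist")[:,:,::-1])
cv2.imwrite("pics/s14.png",r.grab_frame("scene")[:,:,::-1])
go(621,264,115,np.pi/2)
print(proj("wrist",[(664,361,20),(664,165,20),(576,361,20)]))
E
```

```text
at [619.5 262.6 115.9] yaw 1.561 open 0.26 t 17.7 -> shift cm [0.14 0.15 0.09] rotz deg -0.6 rows 0.1
[[317.7844894   50.89346884]
 [307.12044254 307.62410359]
 [183.934171    52.32316624]]
```

View pics/w14.png

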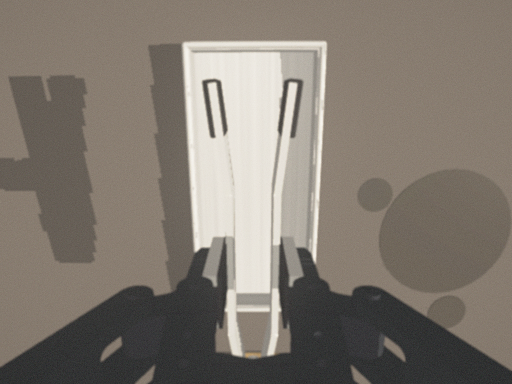

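View pics/s14.png

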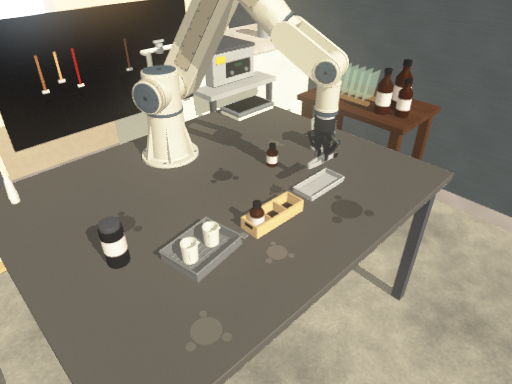

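```bash
python3 - <<'E'
from h import *
W=ray("wrist",[(184,43),(326,43),(312,310)],20);print(W.round(1)); print((W[0]+W[2])/2, np.linalg.norm(W[0]-W[1]),np.linalg.norm(W[2]-W[1]))
print(ray("wrist",[(253,310)],20))
s=r.sense();print(s["eef_pos"])
E
```

```text
[[576.4 366.7  20. ]
 [669.2 365.8  20. ]
 [668.1 162.6  20. ]]
[622.25556921 264.68918177  20.        ] 92.8193216802964 203.21831685633273
[[619.53677522 163.28995604  20.        ]]
[619.48997694 262.63706547 115.91246946]
```

The tray measures 93 x 203 mm, which fits, and its centre is (622,265). Lowering the tongs.

jog_arm:
  series:
    - [[-0.1, 0.3, 4, 0, 0, -0.5, 1.2], [-0.1, 0.3, 7, 0, 0, -0.5, 1.2], [-0.1, 0.3, 9.5, 0, 0, -0.5, 1.2], [-0.1, 0.3, 10.6, 0, 0, -0.5, 1.2], [-0.1, 0.3, 10.6, 0, 0, -0.5, 1.2]]

```text
clock: 18.32
eef_pos: [622.5, 261.6, 9.5]
tcp_rot: [-3.141, 0.0, 1.571]
contact_force: [-0.6, 0.3, -0.5]
opening: 0.261
```

```bash
python3 - <<'E'
from h import *
cv2.imwrite("pics/w15.png",r.grab_frame("wrist")[:,:,::-1])
go(621,264,115,np.pi/2)
E
```

```text
at [622.8 261.7   9.8] yaw 1.572 open 0.26 t 18.38 -> shift cm [  0.23  -0.18 -10.52] rotz deg 0.0 rows 1.7
```

View pics/w15.png

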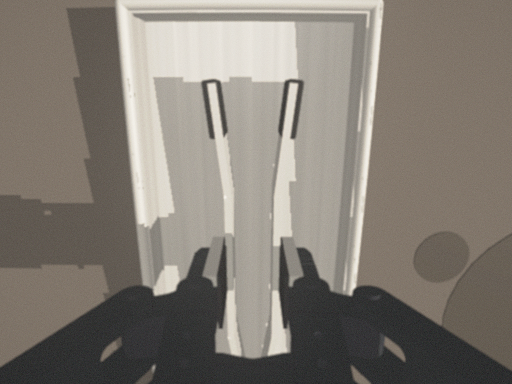

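The tongs are on the tray floor, centred between the walls. Now I'll open slightly and retreat.

jog_arm:
  series:
    - [[0, 0, 0, 0, 0, 0, 3.6], [0, 0, 0, 0, 0, 0, 3.6], [0, 0, 0, 0, 0, 0, 3.6], [0, 0, -5, 0, 0, 0, 3.6], [0, 0, -11, 0, 0, 0, 3.6]]

```text
clock: 19.0
eef_pos: [621.5, 261.1, 119.2]
tcp_rot: [-3.139, 0.001, 1.573]
contact_force: [0.6, 1.1, 0.2]
opening: 0.423
```

jog_arm:
  series:
    - [[0, 0, -5, 0, 0, 10, 6.5], [0, 0, -7, 0, 0, 20, 6.5], [0, 0, -7, 0, 0, 30, 6.5], [0, 0, -7, 0, 0, 40, 6.5]]

```text
clock: 19.5
eef_pos: [622.5, 261.6, 190.0]
tcp_rot: [3.141, -0.001, 0.869]
contact_force: [-0.5, 0.2, 0.1]
opening: 0.762
```

```bash
python3 - <<'E'
from h import *
cv2.imwrite("pics/w16.png",r.grab_frame("wrist")[:,:,::-1])
go(382,254,195)
E
```

```text
at [622.4 261.6 189.7] yaw 0.861 open 0.765 t 19.55 -> shift cm [-16.25 -17.74  -0.53] rotz deg 0 rows 3.8
```

View pics/w16.png

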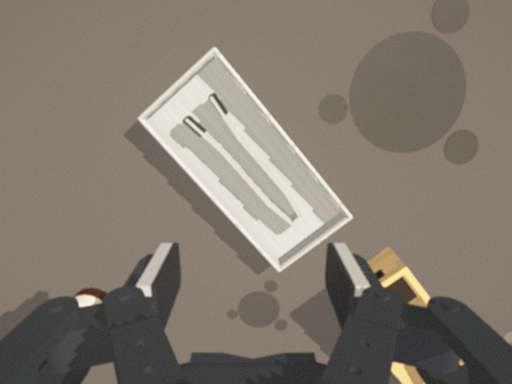

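The tongs lie flat and centred in the tray, with tips at (193,127) and (219,105). Last is bottle L.

jog_arm:
  series:
    - [[-16.2, -17.7, -0.5, 0, 0, 0, 6.5], [-16.2, -17.7, -0.5, 0, 0, 0, 6.5], [-16.2, -17.7, -0.5, 0, 0, 0, 6.5], [-16.2, -17.7, -0.5, 0, 0, 0, 6.5], [-16.2, -17.7, -0.5, 0, 0, 0, 6.5]]

```text
clock: 20.18
eef_pos: [379.3, 250.0, 194.3]
tcp_rot: [-3.141, 0.001, 0.879]
contact_force: [-0.8, -1.0, -0.3]
opening: 0.761
```

```bash
python3 - <<'E'
from h import *
cv2.imwrite("pics/w17.png",r.grab_frame("wrist")[:,:,::-1])
print(proj("wrist",[(382,254,98)]))
go(382,254,72)
E
```

```text
[[250.04588798 191.07624071]]
at [381.7 250.8 194.7] yaw 0.879 open 0.762 t 20.23 -> shift cm [ 0.27 -0.19 12.27] rotz deg 0 rows 2.0
```

View pics/w17.png

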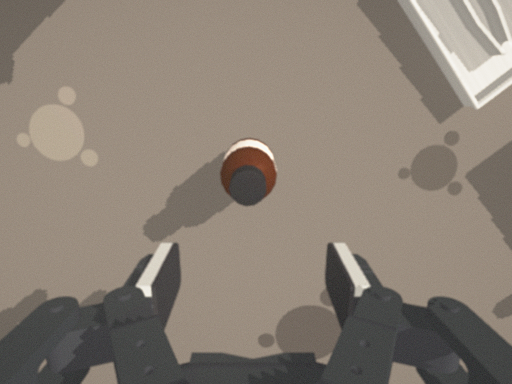

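The cap is at (248,186), so I'll nudge the target about 2 mm forward.

```bash
python3 - <<'E'
from h import *
print(ray("wrist",[(248,186)],98))
go(383.5,256,72)
E
```

```text
[[383.32604818 257.93193206  98.        ]]
at [381.7 250.8 194.7] yaw 0.879 open 0.762 t 20.23 -> shift cm [ 0.52 -0.2  12.27] rotz deg 0 rows 2.0
```

```bash
python3 - <<'E'
from h import *
go(383.5,256,72)
E
```

```text
at [381.7 250.8 194.7] yaw 0.879 open 0.762 t 20.23 -> shift cm [ 0.52 -0.2  12.27] rotz deg 0 rows 2.0
```

The state hasn't changed. Descending and gripping.

jog_arm:
  series:
    - [[0.5, -0.2, 3, 0, 0, 0, 6.5], [0.5, -0.2, 8, 0, 0, 0, 6.5], [0.5, -0.2, 12.2, 0, 0, 0, 6.5], [0.5, -0.2, 12.2, 0, 0, 0, 6.5], [0.5, -0.2, 12.2, 0, 0, 0, 1.5]]
  newtons: 40

```text
clock: 20.85
eef_pos: [385.8, 256.4, 73.3]
tcp_rot: [3.141, -0.001, 0.875]
contact_force: [0.5, -0.2, 0.8]
opening: 0.562
```

jog_arm:
  series:
    - [[0, 0, 0, 0, 0, 0, 1.5], [0, 0, 0, 0, 0, 0, 1.5], [0, 0, 0, 0, 0, 0, 1.5], [0, 0, 0, 0, 0, 0, 1.5], [0, 0, 0, 0, 0, 0, 1.5]]

```text
clock: 21.48
eef_pos: [385.6, 256.7, 73.8]
tcp_rot: [3.141, -0.003, 0.875]
contact_force: [-0.2, 0.7, 7.4]
opening: 0.309
```

```bash
python3 - <<'E'
from h import *
cv2.imwrite("pics/w18.png",r.grab_frame("wrist")[:,:,::-1])
go(637.5,62.5,172)
E
```

```text
at [385.6 256.7  73.8] yaw 0.875 open 0.315 t 21.52 -> shift cm [ 1.24 31.79 -9.82] rotz deg 0 rows 5.3
```

View pics/w18.png

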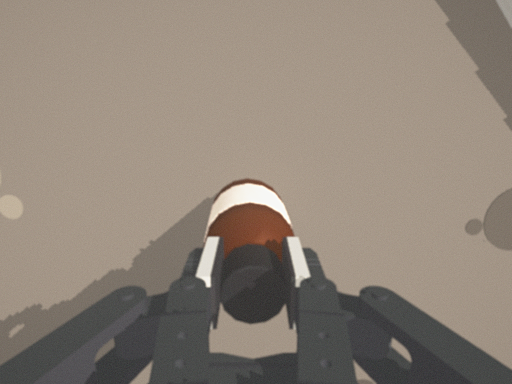

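The cap is held in the middle of the pads at (252,282). Lifting and carrying to the left cell.

jog_arm:
  series:
    - [[0, 0, -4, 0, 0, 0, 1.5], [0, 0, -10, 0, 0, 0, 1.5], [0.2, 5.5, -10, 0, 0, 0, 1.5], [0.5, 11.5, -10, 0, 0, 0, 1.5], [0.7, 17.5, -10, 0, 0, 0, 1.5]]

```text
clock: 22.15
eef_pos: [524.8, 148.0, 173.6]
tcp_rot: [3.14, -0.002, 0.876]
contact_force: [-0.1, 0.6, -0.1]
opening: 0.307
```

jog_arm:
  series:
    - [[0.2, 6, 0, 0, 0, 0, 1.5], [0.4, 11, 0, 0, 0, 0, 1.5], [0.5, 14.3, 0, 0, 0, 0, 1.5], [0.5, 14.3, 0, 0, 0, 0, 1.5]]

```text
clock: 22.65
eef_pos: [637.8, 59.5, 172.8]
tcp_rot: [3.14, -0.001, 0.873]
contact_force: [-1.2, 0.2, -0.7]
opening: 0.31
```

```bash
python3 - <<'E'
from h import *
cv2.imwrite("pics/w19.png",r.grab_frame("wrist")[:,:,::-1])
go(637.5,62.5,172)
E
```

```text
at [636.3  60.6 172.5] yaw 0.874 open 0.316 t 22.7 -> shift cm [ 0.22 -0.03  0.05] rotz deg 0 rows 0.0
```

View pics/w19.png

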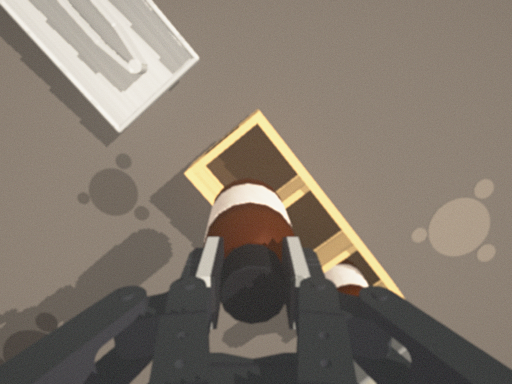

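The crate's left corners are at (259,110) and (185,173). Checking them.

```bash
python3 - <<'E'
from h import *
print(ray("wrist",[(259,110),(185,173)],45).round(1))
E
```

```text
[[678.  102.7  45. ]
 [599.6 102.8  45. ]]
```

jog_arm:
  series:
    - [[0.2, 0, 2, 0, 0, 0, 1.5], [0.2, 0, 4, 0, 0, 0, 1.5], [0.2, 0, 6, 0, 0, 0, 1.5], [0.2, 0, 7.5, 0, 0, 0, 1.5], [0.2, 0, 8.5, 0, 0, 0, 1.5]]

```text
clock: 23.32
eef_pos: [636.9, 62.8, 85.8]
tcp_rot: [-3.141, 0.001, 0.875]
contact_force: [0.3, -0.5, -2.0]
opening: 0.315
```

jog_arm:
  series:
    - [[0, 0, 0.4, 0, 0, 0, 1.5], [0, 0, 0.8, 0, 0, 0, 1.5], [0, 0, 0.9, 0, 0, 0, 1.5], [0, 0, 0.9, 0, 0, 0, 1.5]]

```text
clock: 23.82
eef_pos: [638.3, 63.1, 79.9]
tcp_rot: [3.14, -0.002, 0.875]
contact_force: [-2.9, 1.0, 8.3]
opening: 0.31
```

The force shows the bottle is on the floor. Release, rise and back off.

jog_arm:
  series:
    - [[0, 0, 0, 0, 0, 0, 5], [0, 0, 0, 0, 0, 0, 5], [0, 0, -4, 0, 0, 0, 5], [0, 0, -10, 0, 0, 0, 5], [0, 0, -16, 0, 0, 0, 5]]

```text
clock: 24.45
eef_pos: [637.2, 62.6, 239.8]
tcp_rot: [-3.141, 0.0, 0.875]
contact_force: [1.2, 0.0, 0.4]
opening: 0.586
```

jog_arm:
  series:
    - [[-6, 0, -4, 0, 0, 0, 5], [-12, 0, -6, 0, 0, 0, 5], [-18, 0, -6, 0, 0, 0, 5], [-18, 0, -6, 0, 0, 0, 5], [-18, 0, -6, 0, 0, 0, 5]]

```text
clock: 25.08
eef_pos: [522.2, -75.7, 298.6]
tcp_rot: [3.141, -0.001, 0.874]
contact_force: [-0.1, -0.0, -0.0]
opening: 0.588
```

```bash
python3 - <<'E'
from h import *
print(r.sense()["eef_pos"],r.sense()["contact_force"])
cv2.imwrite("pics/w20.png",r.grab_frame("wrist")[:,:,::-1])
cv2.imwrite("pics/s20.png",cv2.resize(r.grab_frame("scene")[90:290,80:350,::-1],None,fx=2.9,fy=2.9,interpolation=cv2.INTER_CUBIC))
cv2.imwrite("pics/t20.png",r.grab_frame("top")[:,:,::-1])
E
```

```text
[522.19545204 -75.72085293 298.58396993] [-0.11804459 -0.00157367 -0.03981074]
```

View pics/w20.png

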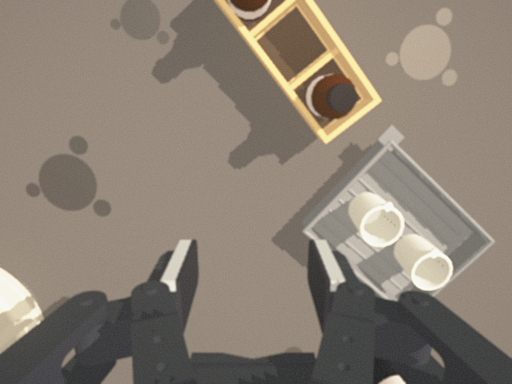

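View pics/s20.png

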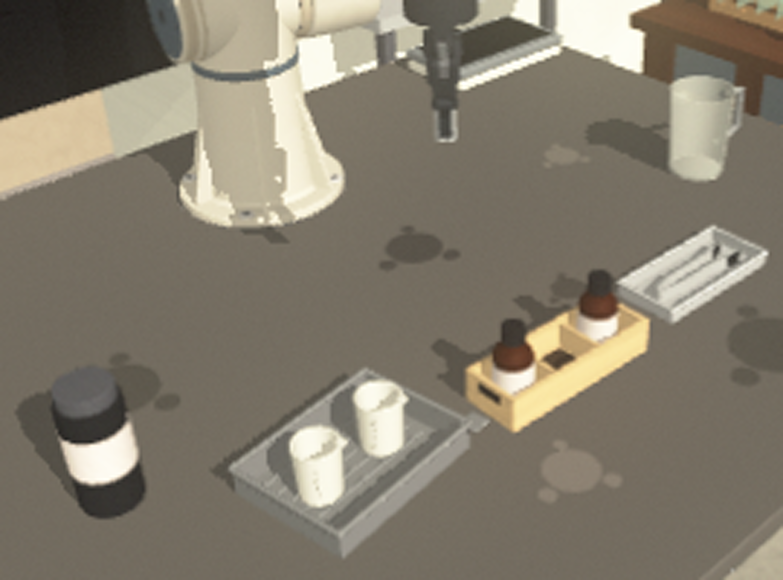

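View pics/t20.png

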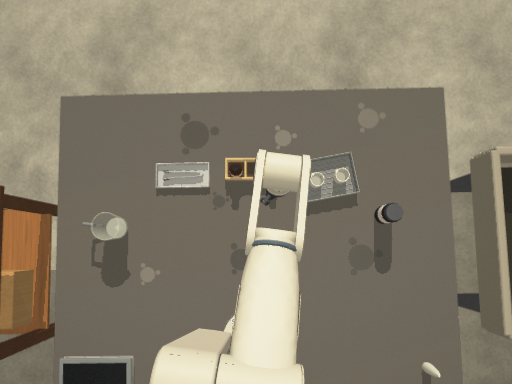

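The views show both cups upright in the tray, bottles in the two end cells and the tongs flat in their tray. The jug (110,226) and flask (390,212) are at their starting pixels, and the gripper is clear. Handing in.

```bash
python3 -c "
from rig import r
print(r.sign_off())"
```

```text
the job is handed in; nothing more can be done
None
```

I cleared the bench and handed the job in at about 25 s of the 136 s allowed; the sign-off reports no verdict.

- **Cups:** both stand upright side by side in the grey wash tray.
- **Bottles:** both are in the crate, one in each end cell. Each was lowered slowly until the wrist force rose to about 7–8 N, then released.
- **Tongs:** they lie flat and lengthwise in the steel tray. Placed by the measured poses, they should be within a few millimetres of its centre.

In the last camera views everything was in its place. The jug and flask were at their starting pixels, and the gripper was clear at z ≈ 299 mm with no contact force. The final tilts and positions were judged by eye from those views, not measured.

One disagreement came up: the wrist camera put objects about 4–7 mm farther out in x than the top camera. I mostly went by the wrist readings, and the grasps and the known tray and crate sizes agreed with them.

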